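# Lock the page bar of a recipe stand with its hinge pin

## Robot

A 7-joint arm with a two-finger parallel gripper is mounted at the origin on a cart in front of the work surface, level with it; the furniture and walls round the work are solid. World frame = base frame: x ahead of the robot, y to its left, z up, the work surface at z = 0. Lengths are in m, angles in degrees, forces in N, time in s.
With the tool pointing down it reaches from about 0.35 to 0.775 m from the base axis. Payload 3.1 kg.
Tool frame: the origin (TCP) lies on the centre line of the jaws, within the pads' length; the fingertips stand 17 mm ahead of it and the grasp point (between the pads) lies 2 mm behind it (robot.tip_reach is the distance from the TCP to the fingertips, in m); z points along the fingers, y is the line along which they close (so a half turn about z gives the same grasp; the last joint's range is limited). The gripper opens to 85 mm and grips with 20 to 120 N. Pads are 22 mm wide; open, the fingers measure 114 mm over their backs; the gripper's body (76 mm by 85 mm) begins 54 mm behind the grasp point. The pads swing forward as they close: fully open they stand 13 mm farther back than shut.
Start: joints at [64.131, 17.813, 0.802, 86.603, -0.252, 75.585, -1.558], TCP at [0.219, -0.504, 0.248] pointing down, gripper open.
Joint ranges: [-154.91, 154.91], [-16.99, 109.72], [-72.82, 74.43], [7.12, 147.25], [-82.49, 262.49], [11.32, 116.49], [-174.64, 174.64]. Speed limits (degrees/s): [159.86, 159.86, 180, 180, 180, 180, 180].

## Interface

Orientations are given as [roll, pitch, yaw] about the fixed x, y, z axes, in that order (R = Rz(yaw) Ry(pitch) Rx(roll)).
In Python, from station import robot, fingers, vision, workorder, recognise gives the robot as it stands. Calls block until the motion is done:
- robot.move_to(position, orientation): joint-space move of the TCP to a pose.
- robot.line_to(position, orientation=None, velocity=0.15, f_stop=None): straight line of the TCP; orientation=None keeps the orientation; velocity is the mean speed in m/s. With f_stop (N) it stops when the force on the tool has changed by that much, and returns True; else False.
- robot.move_j(angles): joint-space move.
- fingers.gripper_to(opening, force=None): opening from 0.0 (shut) to 1.0 (fully open); force is the grip in N (None keeps the last); returns when the fingers have stopped.
- robot.pause(seconds).
- robot.inverse_kinematics(position, orientation): joint angles nearest the present ones, or None.
- vision.grab_frame(name): name is "side" or "top"; returns the picture (480x640x3 uint8, red, green, blue); there is no depth.
- vision.calibration(name): a dict with "mtx" (3x3 intrinsics, pixels), "extrinsics" (4x4, takes a point from world to camera coordinates). Camera axes: x right, y up, looking along -z (the intrinsics and any distortion apply to the point x, -y, -z); pixel columns grow to the right and rows downward; lengths in m; the calibration is good to about 2 mm. A picture is of the moment at which its call begins. calibration takes no time and is no camera call.
A pose or a line that the arm cannot do raises robot.PlanningError and nothing moves.
- workorder.close_job(): hands the job in; it is judged then, once.
Trained networks look in the newest picture that a camera, given by its name, has taken for a name from the list of things; names that differ only in an ending like _2 or _b are one class to them, and where a whole thing is asked for, a point or a joint stands for the part that bears it (a point fixed in the world has none). Each returns a list of dicts, best first, with "p" (0 to 1); they miss things now and then, are a little off and sometimes report something else, mostly with a low value. They report only what shows in the picture. A call takes as long as a camera call. They do not tell look-alikes from the thing itself.
- recognise(label, camera): "rect" ([centre column, centre row, width, height] in pixels, round what is visible of it).
Readings, each from a call of its own:
- robot.current_time_s(): time.
- robot.current_joint_positions(): joint angles.
- robot.current_dq(): joint speeds.
- robot.current_joint_torque(): joint torques, N m.
- robot.current_tool_pos(): TCP position.
- robot.current_eef_rot(): TCP orientation.
- robot.current_contact_force(): force on the tool from outside, world axes, zero at the start.
- robot.current_torque(): the same for the moment, N m.
- robot.current_finger_gap(): opening from 0.0 (shut) to 1.0 (fully open).
- robot.current_gripper_force(): force on a finger pad.
Only numpy, scipy, OpenCV 4.12 (cv2) and the standard library are available. Lean on these libraries where they do the work, as an engineer would, in place of code of your own. Each camera call takes 0.05 s, during which the arm holds its last target. There are 200 camera calls.

## Task

Swing the page bar of the sloping recipe stand down across the open cookbook until the eye at its end lines up between the two knuckles of the bracket, then take the headed pin out of the wooden block and thread it through upper knuckle, eye and lower knuckle until its collar sits flush on the upper knuckle. Leave it there and do not disturb the other things on the worktop.

Things in the scene. Friction and masses are not known exactly. Their poses are not given: they have to be found in the camera images.
- stand: Fixed wooden recipe stand, 300 mm wide (y), 165 mm deep; it does not move when pushed. Its board slopes at 35 degrees, low edge toward the robot (stand -x), and an open cookbook lies fixed on it. Origin: centre of the stand's foot on the worktop; z up. Its highest wooden edge is 135 mm above the worktop.
- bracket_mouth (a point): Centre of the mouth of the upper knuckle, on the outer face on which the pin's collar must sit. Axes: z is the hole axis, pointing out of the slope (35 degrees from vertical, leaning toward the robot), x points up the slope, y to the left along the stand.
- bracket: Fixed steel bracket at the stand's right (-y) end: two round knuckles 38 mm across, joined by a 6 mm plate 20 to 27 mm to the right (-y) of the hole axis. Holes 16.4 mm wide. Origin: where the hole axis meets the board, axes as bracket_mouth. Along z: lower knuckle 0 to 28 mm, gap for the bar's eye 28 to 46, upper knuckle 46 to 60 mm.
- page_bar (a joint): Angle of the steel page bar, rad: 0 = eye in line with the bracket holes; positive = open, up the slope (0.35 to 0.7 at the start); overshoots to -0.08. It turns about the slope's normal at constant height, so the eye enters the gap sideways; stiff hinge, stays where left, needs 2 to 3 N at its knob. The pin's tapered nose draws it along over a few mm.
- bar_pivot (a point): Point on the bar's hinge axis, level with the bar's top face, at the left end of the stand. Axes: z along the hinge axis (out of the slope, parallel to the bracket holes); -y points along the bar to its eye.
- bar_knob (a point): Middle of the grip of the upright black knob on the bar, 160 mm from the pivot along the bar (80 mm before the eye). The grip is 18 mm in diameter; the knob stands 43 mm along the slope's normal from the bar's top and ends 15 mm beyond this point; the bar's top is 28 mm below it. Axes as bar_pivot, turning with the bar.
- bar_eye (a point): Centre of the eye's upper face at the bar's free end, 240 mm from the pivot. Eye: ring 34 mm across, 14 mm thick, hole 16.4 mm. When lined up it lies 16 mm below bracket_mouth on the hole axis. Axes as bar_pivot.
- pin_block: Fixed wooden block 85 x 85 x 66 mm with one upright hole 16.5 mm wide and 60 mm deep in the middle of its top, holding the pin. Origin: centre of its underside; z up.
- pin: Loose headed pin, 112 mm long, 0.08 to 0.17 kg, standing upright in the block, round about its z. Origin: tip of its nose; z points from tip to head. Steel shank 14 mm in diameter, 56 mm long, of which the first 13 mm taper from 6 mm; steel collar 26 mm in diameter from 56 to 61 mm; black grip 21 mm in diameter from 61 to 112 mm. Collar rests on the block.
- pin_collar (a point): Centre of the collar's underside on the pin's axis, 56 mm from the tip; axes as pin.
- tin: Bystander: soup tin 76 mm wide, 58 mm tall, right at the back. Origin: centre of underside.
- jam_jar: Bystander: jam jar 66 mm wide, 100 mm tall, right at the back. Origin: centre of underside.
- mug: Bystander: flowered mug 84 mm wide, 91 mm tall, left at the front. Origin: centre of underside.
- salt_jar: Bystander: slim white-capped jar 43 mm wide, 100 mm tall, at the left. Origin: centre of underside.
- teaspoon: Bystander: teaspoon 130 mm long, 11 mm high, lying in front. Origin: centre of underside.
Things that resemble listed ones, but are neither listed nor needed, are in the scene too. What is meant by the pin is not yellow, and is the smaller of those in its own colour.

How it is judged (in metres and radians):
On the way:
1. The page bar is swung down so that its eye lies between the two knuckles (within 0.05 rad of line) (value of joint page_bar between -0.05 and 0.05 rad), for 0.2 s.
At the end, for the whole second after the job is handed in: The pin is home through upper knuckle, eye and lower knuckle: its collar's underside is within 4 mm of the upper knuckle's mouth and its axis within 0.12 rad of the hole axis; the bar is within 0.03 rad of line; pin and bar are at rest (distance between pin_collar and bracket_mouth below 0.004 m and angle between the z axis of pin_collar and the z axis of bracket_mouth, either way round below 0.12 rad and value of joint page_bar between -0.03 and 0.03 rad and linear speed of pin below 0.02 m/s and velocity of joint page_bar between -0.05 and 0.05 rad/s); the robot touches nothing.
It fails at once if a bystander (tin, jam jar, mug, salt jar or teaspoon) is moved by more than 40 mm (distance of any of tin, jam_jar, mug, salt_jar, teaspoon from where it was at the start of the episode above 0.04 m).
It fails at once if a standing bystander is tipped over (angle between any of tin, jam_jar, mug, salt_jar's own z axis and vertical above 0.6 rad).
It also fails if it takes over 48 s, if anything falls off the work surface, if the arm or the gripper's body presses on something with over 40 N, if the wrist force passes 120 N, or if a joint passes its speed limit or range.

## Working session

There is one attempt and no reset: what is moved stays moved. The work goes in short steps, each a Python script; the robot and the scene stay as the last script left them, time stands still between calls to the robot, and variables do not carry over. Pictures are saved under pics/ and viewed, at most 10 in all, crops included, and the job is handed in when it is done.

```bash
mkdir -p pics
cat > h.py <<'E'
import numpy as np, cv2
from station import robot, fingers, vision, workorder, recognise
def grab(cam,fn=None):
    im=vision.grab_frame(cam)
    if fn: cv2.imwrite('pics/'+fn,im[:,:,::-1])
    return im
def cal(c):
    d=vision.calibration(c); return np.array(d['mtx']),np.array(d['extrinsics']),d
def proj(c,P):
    K,E,_=cal(c); q=E[:3,:3]@np.asarray(P,float)+E[:3,3]; q=K@np.array([q[0],-q[1],-q[2]]); return q[:2]/q[2]
def ray(c,uv):
    K,E,_=cal(c); d=np.linalg.inv(K)@np.array([uv[0],uv[1],1.]); d=np.array([d[0],-d[1],-d[2]])
    R=E[:3,:3]; return -R.T@E[:3,3], R.T@d/np.linalg.norm(d)
def onz(c,uv,z):
    o,d=ray(c,uv); return o+d*(z-o[2])/d[2]
def tri(a,b):
    o1,d1=ray('top',a);o2,d2=ray('side',b)
    s=np.linalg.lstsq(np.c_[d1,-d2],o2-o1,rcond=None)[0]; p,q=o1+s[0]*d1,o2+s[1]*d2
    return (p+q)/2,np.linalg.norm(p-q)
E
python3 - <<'E'
from h import *
for c in('top','side'):
    grab(c,c+'1.png'); d=cal(c)[2]; print(c,d.keys(),np.round(cal(c)[0],1).tolist(),np.round(ray(c,(320,240)),3).tolist())
    for n in['stand','bracket','page_bar','bar_knob','bar_eye','pin_block','pin','tin','jam_jar','mug','salt_jar','teaspoon']:
        print(n,[(np.round(r['rect'],0).tolist(),round(r['p'],2)) for r in recognise(n,c)[:4]])
print(robot.current_time_s())
E
```

```text
top dict_keys(['mtx', 'extrinsics']) [[505.3, 0.0, 314.2], [0.0, 505.3, 240.0], [0.0, 0.0, 1.0]] [[0.345, 0.081, 1.477], [0.122, -0.026, -0.992]]
stand [([275.0, 217.0, 127.0, 101.0], 0.67), ([426.0, 250.0, 37.0, 32.0], 0.22)]
bracket [([326.0, 218.0, 22.0, 17.0], 0.68)]
page_bar [([431.0, 246.0, 13.0, 16.0], 0.72), ([273.0, 218.0, 64.0, 79.0], 0.6), ([446.0, 175.0, 31.0, 28.0], 0.4)]
bar_knob [([275.0, 218.0, 66.0, 80.0], 0.6)]
bar_eye [([274.0, 218.0, 68.0, 76.0], 0.93)]
pin_block [([426.0, 251.0, 37.0, 38.0], 0.85), ([431.0, 248.0, 10.0, 8.0], 0.69)]
pin [([425.0, 208.0, 20.0, 18.0], 0.67), ([452.0, 282.0, 19.0, 15.0], 0.56), ([432.0, 248.0, 13.0, 5.0], 0.51)]
tin [([400.0, 177.0, 30.0, 30.0], 0.87)]
jam_jar [([444.0, 176.0, 32.0, 30.0], 0.94), ([432.0, 247.0, 9.0, 13.0], 0.27)]
mug [([221.0, 309.0, 35.0, 40.0], 0.57)]
salt_jar [([185.0, 276.0, 22.0, 16.0], 0.77), ([431.0, 248.0, 14.0, 10.0], 0.66)]
teaspoon [([343.0, 286.0, 14.0, 46.0], 0.69)]
side dict_keys(['mtx', 'extrinsics']) [[441.1, 0.0, 322.6], [0.0, 441.1, 235.1], [0.0, 0.0, 1.0]] [[0.239, -0.773, 0.658], [0.254, 0.808, -0.532]]
stand [([339.0, 232.0, 124.0, 103.0], 0.94)]
bracket [([358.0, 252.0, 31.0, 26.0], 0.66), ([236.0, 223.0, 33.0, 40.0], 0.64)]
page_bar [([335.0, 212.0, 99.0, 23.0], 0.56)]
bar_knob [([333.0, 208.0, 94.0, 22.0], 0.86)]
bar_eye [([333.0, 209.0, 100.0, 28.0], 0.76)]
pin_block [([377.0, 363.0, 56.0, 67.0], 0.8), ([254.0, 204.0, 19.0, 38.0], 0.61)]
pin [([341.0, 392.0, 15.0, 54.0], 0.92), ([426.0, 319.0, 25.0, 73.0], 0.88), ([378.0, 338.0, 14.0, 24.0], 0.77)]
tin [([457.0, 312.0, 39.0, 43.0], 0.72), ([360.0, 254.0, 30.0, 27.0], 0.61)]
jam_jar [([495.0, 349.0, 49.0, 66.0], 0.75), ([254.0, 204.0, 19.0, 32.0], 0.47)]
mug [([237.0, 225.0, 35.0, 36.0], 0.75), ([333.0, 210.0, 97.0, 24.0], 0.35)]
salt_jar [([255.0, 204.0, 18.0, 36.0], 0.58)]
teaspoon [([285.0, 311.0, 64.0, 10.0], 0.66)]
1.3
```

Run:
```python
import cv2
a=cv2.imread('pics/top1.png')[150:330,170:490]; cv2.imwrite('pics/t1c.png',cv2.resize(a,None,fx=2.5,fy=2.5,interpolation=2))
a=cv2.imread('pics/side1.png')[180:440,210:530]; cv2.imwrite('pics/s1c.png',cv2.resize(a,None,fx=2.3,fy=2.3,interpolation=2))
```

```text
(no output)
```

View pics/t1c.png

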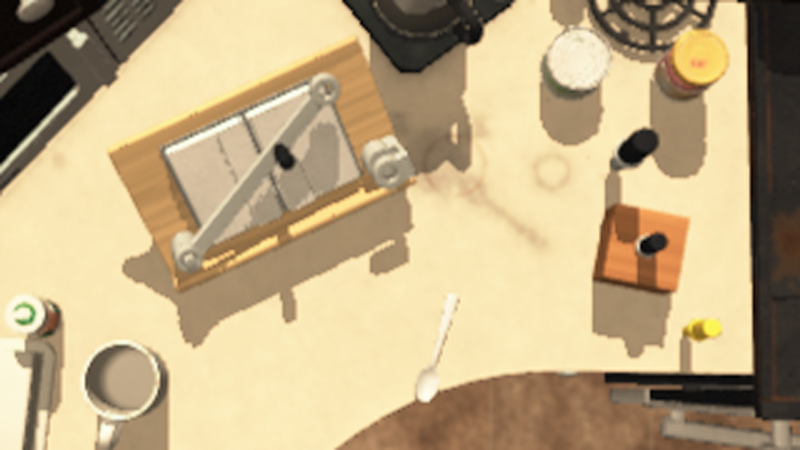

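View pics/s1c.png

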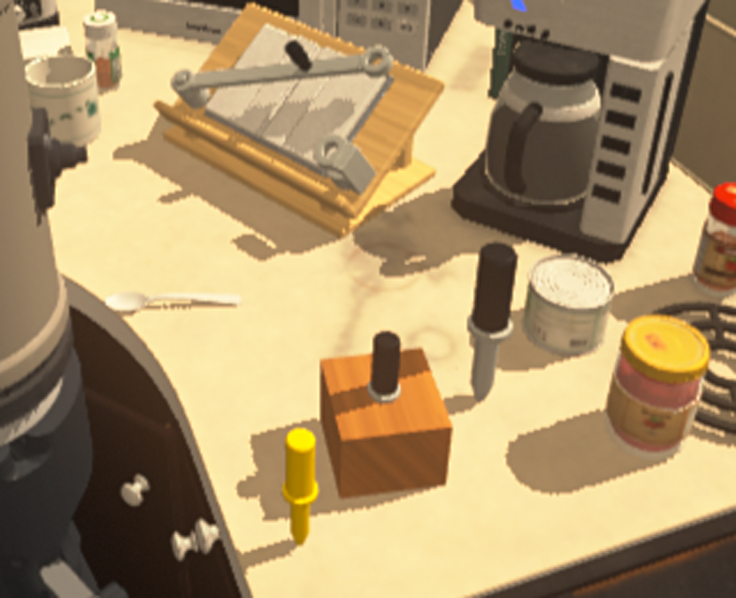

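Run:
```python
import cv2
a=cv2.imread('pics/top1.png')[172:268,228:348]; cv2.imwrite('pics/t2c.png',cv2.resize(a,None,fx=6.2,fy=6.2,interpolation=2))
a=cv2.imread('pics/side1.png')[180:280,272:404]; cv2.imwrite('pics/s2c.png',cv2.resize(a,None,fx=6,fy=6,interpolation=2))
a=cv2.imread('pics/top1.png')[225:275,400:460];b=cv2.imread('pics/side1.png')[320:400,345:409]
cv2.imwrite('pics/p2c.png',cv2.hconcat([cv2.resize(a,(420,350),interpolation=2),cv2.resize(b,(280,350),interpolation=2)]))
```

```text
(no output)
```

View pics/t2c.png

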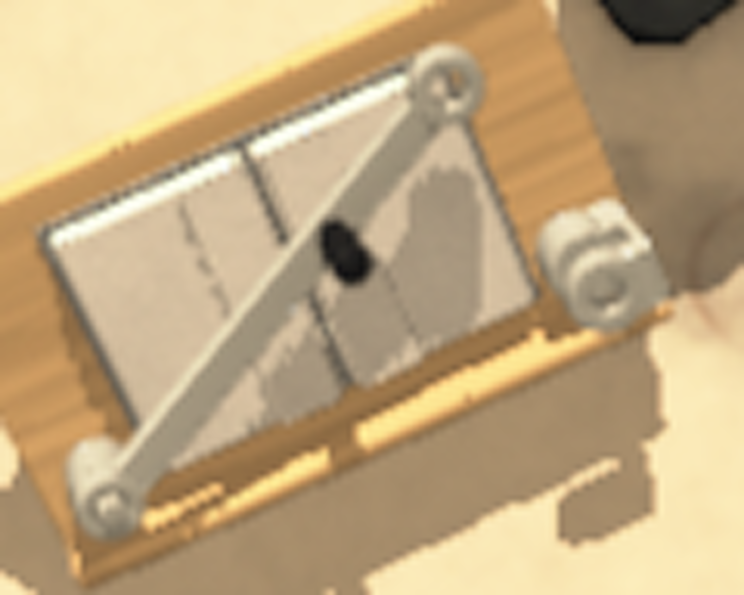

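View pics/s2c.png

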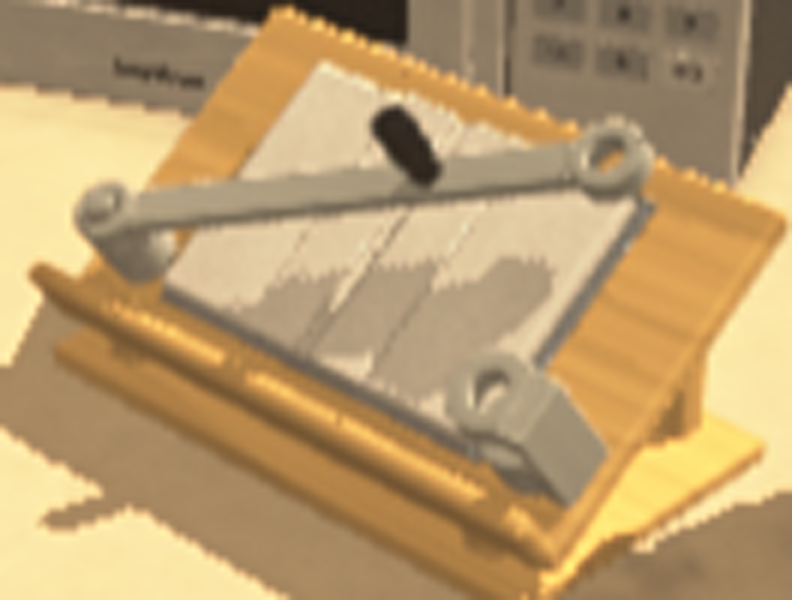

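View pics/p2c.png

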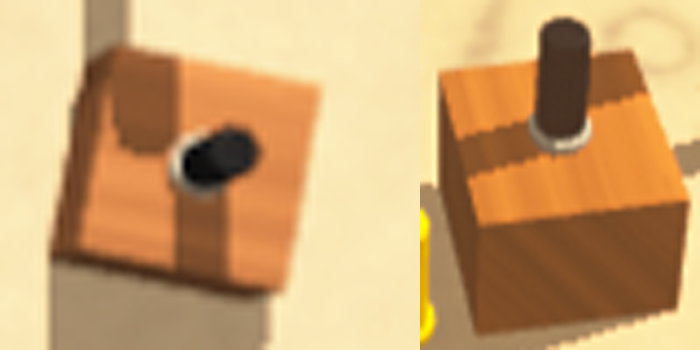

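```bash
cat > fit.py <<'E'
from h import *
from scipy.optimize import least_squares
f=lambda c,s,o:(np.array(c)+.5)/s-.5+np.array(o)
T=lambda *c:f(c,6.2,(228,172)); S=lambda *c:f(c,6,(272,180))
s35,c35=np.sin(np.radians(35)),np.cos(np.radians(35))
def frame(yaw):
    c,s=np.cos(yaw),np.sin(yaw); Z=np.array([[c,-s,0],[s,c,0],[0,0,1]])
    return Z@np.array([c35,0,s35]),Z@np.array([0,1.,0]),Z@np.array([-s35,0,c35])
def pts(p):
    M=p[:3]; x,y,n=frame(p[3]); q=p[4]; piv=M-.016*n+.24*y; d=-y*np.cos(q)+x*np.sin(q)
    return dict(mouth=M,piv=piv,eye=piv+.24*d,ktop=piv+.16*d+.043*n)
if __name__=='__main__':
    obs=[('mouth','top',T(604,288)),('piv','top',T(108,507)),('eye','top',T(446,85)),('ktop','top',T(353,261)),
     ('mouth','side',S(489,393)),('piv','side',S(101,208)),('eye','side',S(612,155)),('ktop','side',S(389,119))]
    for n in('mouth','piv','eye','ktop'):
        a,b=[o[2] for o in obs if o[0]==n]; print(n,np.round(tri(a,b)[0],4),round(tri(a,b)[1],4))
    res=lambda p:np.concatenate([proj(c,pts(p)[n])-uv for n,c,uv in obs])
    m=tri(obs[0][2],obs[4][2])[0]
    r=least_squares(res,[*m,.4,.5]); print(np.round(r.x,4),np.degrees(r.x[3])); print(np.round(r.fun.reshape(-1,2),2))
    for k,v in pts(r.x).items(): print(k,np.round(v,4),'reach',np.hypot(v[0],v[1]).round(3))
    np.save('p.npy',r.x)
    P=lambda *c:f(c,7,(400,225)); Q=lambda *c:f(c,4.375,(345,320))
    o=[('top',.071,P(201,170)),('top',.122,P(238,147)),('side',.0685,Q(141,132)),('side',.122,Q(145,32))]
    for c,z,uv in o: print(c,z,onz(c,uv,z).round(4))
    print(least_squares(lambda p:np.concatenate([proj(c,[*p,z])-uv for c,z,uv in o]),[.4,-.3]).x)
    print(robot.current_eef_rot())
    for uv in [(120,45),(320,87),(283,293)]: print('blk',onz('top',P(*uv),.066).round(3))
    # jam/tin
    print('jam',onz('top',(447,174),.1),'tin',onz('top',(400,175),.058), 'decoy', onz('top',(427,206),.15))
E
python3 fit.py
```

```text
mouth [0.5748 0.0323 0.095 ] 0.0024
piv [0.4743 0.2511 0.0844] 0.0006
eye [0.655  0.1033 0.1497] 0.0012
ktop [0.5732 0.1414 0.1634] 0.0018
[0.5746 0.0314 0.0967 0.4626 0.5013] 26.504327343735003
[[ 0.2   0.43]
 [ 0.31 -0.36]
 [-0.22  0.07]
 [-0.26  0.58]
 [ 0.55 -0.5 ]
 [ 0.71  0.28]
 [-0.68 -0.05]
 [ 0.07  0.06]]
mouth [0.5746 0.0314 0.0967] reach 0.575
piv [0.4757 0.2503 0.0836] reach 0.538
eye [0.6542 0.1041 0.1497] reach 0.662
ktop [0.5726 0.1418 0.1629] reach 0.59
top 0.071 [ 0.4983 -0.2603  0.071 ]
top 0.122 [ 0.5019 -0.2623  0.122 ]
side 0.0685 [ 0.4998 -0.2648  0.0685]
side 0.122 [ 0.4997 -0.2631  0.122 ]
[ 0.50006805 -0.26288779]
[1.79996960e+02 2.81568105e-03 2.34835946e+01]
blk [ 0.549 -0.229  0.066]
blk [ 0.533 -0.31   0.066]
blk [ 0.45  -0.294  0.066]
jam [ 0.70704797 -0.30796547  0.1       ] tin [ 0.71217858 -0.1837315   0.058     ] decoy [ 0.60498619 -0.23876725  0.15      ]
```

```bash
cat >> h.py <<'E'
from scipy.spatial.transform import Rotation
from fit import frame, pts
p=np.load('p.npy'); X,Y,N=frame(p[3])
def rpy(tz,ty):
    tz=tz/np.linalg.norm(tz); ty=ty-ty@tz*tz; ty/=np.linalg.norm(ty)
    return Rotation.from_matrix(np.c_[np.cross(ty,tz),ty,tz]).as_euler('xyz',degrees=True)
def tcp(g,tz): return np.asarray(g)+.002*tz
def knob(q,up=0):
    M=p[:3]; piv=M-.016*N+.24*Y; d=-Y*np.cos(q)+X*np.sin(q); perp=X*np.cos(q)+Y*np.sin(q)
    return tcp(piv+.16*d+(.028+up)*N,-N),d,perp
pin=np.array([.5,-.2625])
E
sed -i 's/^from h import \*/from h import */' fit.py
python3 - <<'E'
import re
s=open('fit.py').read().replace("from h import *\n","import numpy as np\n",1).replace("if __name__=='__main__':\n","if __name__=='__main__':\n    from h import *\n")
# star import inside if at module level is allowed
open('fit.py','w').write(s)
E
python3 - <<'E'
from h import *
ik=lambda P,o:(lambda r:None if r is None else np.round(r,0).tolist())(robot.inverse_kinematics(P,o))
for s in(1,-1):
  for nm in('perp','bar'):
    for q in(p[4],0):
        P,d,pe=knob(q); ty=s*(pe if nm=='perp' else d); print('knob',s,nm,round(q,2),ik(P,rpy(-N,ty)),ik(knob(q,.08)[0],rpy(-N,ty)))
  for nm,ty in(('X',X),('Y',Y)):
    print('ins',s,nm,[ik(tcp(p[:3]+h*N,-N),rpy(-N,s*ty)) for h in(.03,.10,.13)])
  for a in(0,30,60,90,120,150):
    t=np.radians(a);print('pick',s,a,[ik([*pin,z],rpy(np.array([0,0,-1.]),s*np.array([np.cos(t),np.sin(t),0]))) for z in(.094,.2)])
E
```

```text
knob 1 perp 0.5 [4.0, 12.0, -17.0, 120.0, -21.0, 15.0, 63.0] [2.0, 2.0, -10.0, 121.0, -23.0, 26.0, 65.0]
knob 1 perp 0 [4.0, 11.0, -9.0, 129.0, -59.0, 12.0, 77.0] [23.0, -0.0, -24.0, 130.0, -40.0, 23.0, 59.0]
knob 1 bar 0.5 [13.0, 13.0, -27.0, 119.0, -11.0, 15.0, -36.0] [37.0, 4.0, -46.0, 120.0, -18.0, 25.0, -30.0]
knob 1 bar 0 [4.0, 11.0, -9.0, 129.0, -59.0, 12.0, -13.0] [37.0, 0.0, -38.0, 130.0, -39.0, 23.0, -32.0]
ins 1 X [[28.0, 14.0, -23.0, 124.0, -45.0, 18.0, 73.0], [31.0, 4.0, -21.0, 124.0, -41.0, 29.0, 70.0], [32.0, 0.0, -20.0, 124.0, -40.0, 34.0, 69.0]]
ins 1 Y [[58.0, 24.0, -60.0, 123.0, 11.0, 14.0, 111.0], [67.0, 9.0, -60.0, 123.0, -28.0, 26.0, 148.0], [-51.0, -4.0, 62.0, 126.0, -34.0, 32.0, 154.0]]
pick 1 0 [[40.0, 29.0, -20.0, 96.0, 11.0, 58.0, 17.0], [41.0, 23.0, -20.0, 88.0, 8.0, 71.0, 19.0]]
pick 1 30 [[43.0, 29.0, -24.0, 96.0, 14.0, 58.0, 45.0], [44.0, 23.0, -25.0, 88.0, 10.0, 71.0, 48.0]]
pick 1 60 [[46.0, 30.0, -27.0, 95.0, 15.0, 59.0, 73.0], [46.0, 24.0, -28.0, 88.0, 12.0, 71.0, 76.0]]
pick 1 90 [[49.0, 31.0, -32.0, 95.0, 18.0, 59.0, 101.0], [49.0, 25.0, -33.0, 88
[... 880 characters left out ...]
38.0, 5.0, -29.0, 124.0, -40.0, 28.0, -22.0], [41.0, 1.0, -28.0, 124.0, -40.0, 34.0, -21.0]]
pick -1 0 [[21.0, 27.0, 7.0, 96.0, -4.0, 57.0, -151.0], [22.0, 21.0, 5.0, 89.0, -2.0, 70.0, -152.0]]
pick -1 30 [[24.0, 27.0, 2.0, 96.0, -1.0, 57.0, -123.0], [26.0, 21.0, 0.0, 89.0, -0.0, 70.0, -124.0]]
pick -1 60 [[28.0, 27.0, -3.0, 96.0, 2.0, 57.0, -95.0], [29.0, 21.0, -4.0, 89.0, 2.0, 70.0, -95.0]]
pick -1 90 [[31.0, 27.0, -7.0, 96.0, 4.0, 57.0, -67.0], [32.0, 22.0, -8.0, 88.0, 3.0, 70.0, -67.0]]
pick -1 120 [[34.0, 28.0, -11.0, 96.0, 6.0, 57.0, -39.0], [34.0, 22.0, -11.0, 88.0, 4.0, 70.0, -38.0]]
pick -1 150 [[37.0, 28.0, -15.0, 96.0, 8.0, 57.0, -11.0], [37.0, 22.0, -16.0, 88.0, 6.0, 70.0, -9.0]]
```

```bash
cat >> h.py <<'E'
a20=np.radians(20); hx=np.cross(Y,[0,0,1.]); tzk=-(np.array([0,0,1.])*np.cos(a20)-hx*np.sin(a20))
OK_=rpy(tzk,-Y); OI=rpy(-N,-Y); OP=rpy(np.array([0,0,-1.]),-Y)
def kp(q,up=0):
    return knob(q)[0]-.002*(-N)+.002*tzk+.003*N-up*tzk
E
python3 - <<'E'
from h import *
print(hx,X,tzk,N)
for q in(p[4],.25,0,-.03): print(q,kp(q).round(3),robot.inverse_kinematics(kp(q),OK_),robot.inverse_kinematics(kp(q,.09),OK_))
fingers.gripper_to(.55,40)
robot.move_to([.42,-.15,.36],OK_); robot.move_to(kp(p[4],.09),OK_)
print(robot.current_time_s(), robot.current_tool_pos())
grab('top','t3.png');grab('side','s3.png')
a=cv2.imread('pics/top1.png')
t=cv2.imread('pics/t3.png')[150:290,220:380];s=cv2.imread('pics/s3.png')[130:270,260:420]
cv2.imwrite('pics/c3.png',cv2.resize(cv2.hconcat([t,s]),None,fx=2.5,fy=2.5,interpolation=2))
E
```

```text
[ 0.89490066  0.4462654  -0.        ] [0.7330597  0.36555922 0.57357644] [ 0.30607405  0.15263176 -0.93969262] [-0.51329393 -0.25596732  0.81915204]
0.5013467579766551 [0.579 0.145 0.151] [ 22.10071206  21.61320483 -44.02504703 105.5997997   18.46003794
  39.68233892 -93.04544578] [ 29.44616676  12.45410163 -48.14394994 102.76346768   7.67359295
  49.23034272 -83.91290472]
0.25 [0.559 0.118 0.13 ] [ 23.02187012  19.5030666  -40.42441026 110.71213325  14.17009396
  35.1877052  -87.30799164] [ 31.13263815   9.61863461 -44.82986515 108.05038151   2.64948427
  45.66675604 -77.15478297]
0 [0.532 0.099 0.107] [ 24.15107612  17.81915539 -38.42892827 116.25869878  11.31706808
  30.5795178  -83.32244748] [ 33.09411611   6.88351806 -43.04840846 113.77438003  -1.82986834
  42.07707066 -71.30025979]
-0.03 [0.528 0.098 0.104] [ 24.23870888  17.62788283 -38.22590368 116.94541433  11.02688592
  30.01114115 -82.93895604] [ 33.33498382   6.55434052 -42.92523062 114.48062316  -2.34769548
  41.64622428 -70.65584417]
4.5917 [0.55239857 0.12930745 0.2356166 ]
```

View pics/c3.png

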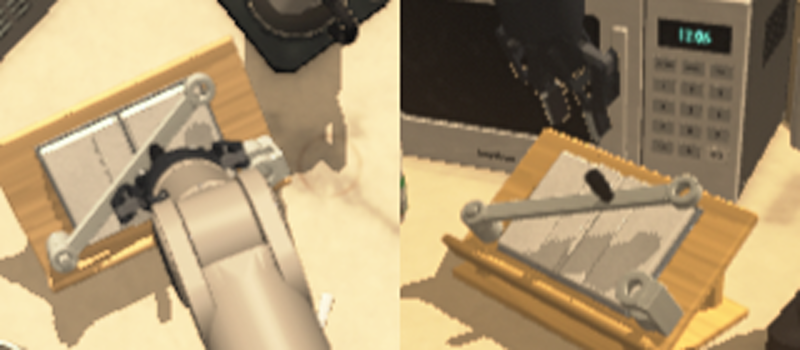

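The gripper hovers above the knob, with the bar undisturbed (side crop knob at about (598,183)). Next I descend, grip and swing the bar.

Run:
```python
from h import *
print('stop',robot.line_to(kp(p[4]),velocity=.1,f_stop=12), robot.current_tool_pos().round(4) if hasattr(robot.current_tool_pos(),'round') else robot.current_tool_pos())
fingers.gripper_to(0,25); print('gap mm',robot.current_finger_gap()*85, robot.current_gripper_force())
for q in np.linspace(p[4],0,7)[1:]:
    st=robot.line_to(kp(q),velocity=.12,f_stop=30); print(round(q,2),st,np.round(robot.current_contact_force(),1))
    if st: break
fingers.gripper_to(.55); robot.line_to(kp(0,.09),velocity=.2)
robot.move_to([.42,-.15,.34],OK_)
print(robot.current_time_s())
grab('top','t4.png');grab('side','s4.png')
t=cv2.imread('pics/t4.png')[180:275,228:348];s=cv2.imread('pics/s4.png')[180:275,272:392]
cv2.imwrite('pics/c4.png',cv2.vconcat([cv2.resize(i,(720,285) if 0 else (379,300),interpolation=2) for i in(t,s)]) if 0 else cv2.resize(cv2.hconcat([t,s]),(800,317),interpolation=2))
```

```text
stop False [0.5798 0.1454 0.152 ]
gap mm 16.934520878167078 24.969465339090675
0.42 False [-3.9 -2.1  4.9]
0.33 False [-4.5 -2.3  6.7]
0.25 False [-5.6 -0.8  6.5]
0.17 False [-5.5 -0.5  5.7]
0.08 False [-5.3 -1.7  4.8]
0.0 False [-4.8 -0.7  6.2]
9.7667
```

View pics/c4.png

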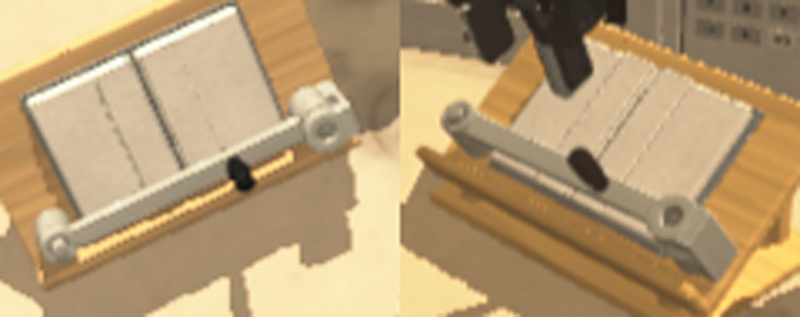

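The bar now lies across the book with its eye inside the bracket gap (top crop (325,128), side crop (674,213)). I'll check the knob top against the prediction and then pick the pin.

Run:
```python
from h import *
for q in(-.05,0,.05): print(q,[proj(c,pts([*p[:4],q])['ktop']).round(1) for c in('top','side')],'obs ~(301.5,235.2) (324.4,226.3)')
robot.move_to([*pin,.20],OP)
fingers.gripper_to(.55,60)
print('stop',robot.line_to([*pin,.096],velocity=.12,f_stop=10),robot.current_tool_pos())
fingers.gripper_to(0,60); print('gap mm',robot.current_finger_gap()*85, robot.current_gripper_force(),np.round(robot.current_contact_force(),1))
robot.line_to([*pin,.21],velocity=.15)
print(np.round(robot.current_contact_force(),1),robot.current_finger_gap()*85)
P=tcp(p[:3]+.16*N,-N)
robot.move_to(P,OI)
print(robot.current_time_s(),robot.current_tool_pos(),P,np.round(robot.current_contact_force(),1))
grab('top','t5.png');grab('side','s5.png')
t=cv2.imread('pics/t5.png')[170:280,250:370];s=cv2.imread('pics/s5.png')[150:260,290:410]
cv2.imwrite('pics/c5.png',cv2.resize(cv2.hconcat([t,s]),(800,367),interpolation=2))
M=p[:3]
g=M+.16*N
for n,k in(('tip',-.086),('collar',-.03),('head',.026)): print(n,[proj(c,g+k*N).round(1) for c in('top','side')])
```

```text
-0.05 [array([302.4, 237.1]), array([322.6, 229.8])] obs ~(301.5,235.2) (324.4,226.3)
0 [array([301.4, 234.7]), array([324.5, 227.1])] obs ~(301.5,235.2) (324.4,226.3)
0.05 [array([300.3, 232.3]), array([326.4, 224.5])] obs ~(301.5,235.2) (324.4,226.3)
stop False [ 0.50071663 -0.26255581  0.09685281]
gap mm 19.681154818903938 58.41286987066269 [-0.4 -0.7  3.9]
[ 0.1 -0.1 -1.1] 19.606857248464767
14.4333 [ 0.49358996 -0.00918702  0.22620793] [ 0.49346921 -0.00901048  0.22611918] [-0.1 -0.6 -1.1]
tip [array([333. , 229.1]), array([341.4, 229.2])]
collar [array([339.5, 237.8]), array([331.1, 216.2])]
head [array([346.5, 247.2]), array([319.8, 202. ])]
```

View pics/c5.png

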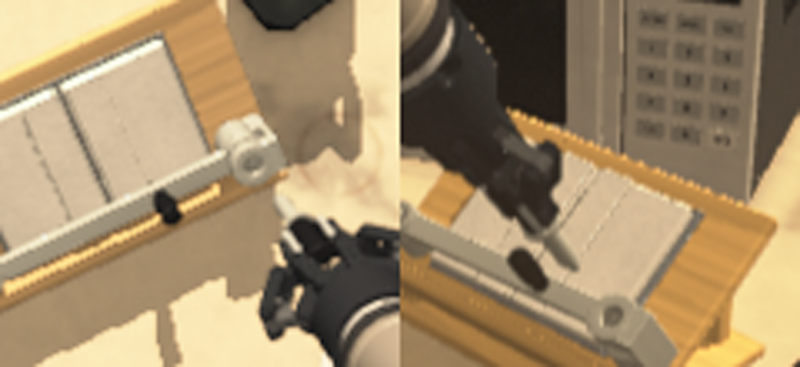

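The pin is held straight, and its tip at top (334,229) and side (341.6,230) matches the prediction within about 1 px. Inserting it now.

```bash
cat > ins.py <<'E'
from h import *
def h(): 
    v=np.array(robot.current_tool_pos())-tcp(p[:3],-N); return np.round([v@X*1e3,v@Y*1e3,v@N*1e3],1)
E
python3 - <<'E'
from ins import *
robot.line_to(tcp(p[:3]+.098*N,-N),velocity=.15)
for z in(.085,.07,.058,.045,.029):
    st=robot.line_to(tcp(p[:3]+z*N,-N),velocity=.04,f_stop=20)
    f=np.array(robot.current_contact_force()); print(z,st,h(),np.round([f@X,f@Y,f@N],1))
    if st: break
print(robot.current_time_s(),robot.current_finger_gap()*85)
E
```

```text
0.085 False [ 0.2 -0.3 85.3] [-0.1 -0.7 -0.6]
0.07 False [ 0.1  0.1 70. ] [-0.9 -0.2 -0.2]
0.058 False [ 0.2  0.1 58. ] [ 0.1  0.1 -1.3]
0.045 False [ 0.   0.2 44.9] [-0.2 -0.1 -1.4]
0.029 True [ 0.1 -0.3 37.5] [0.7 0.6 5.1]
17.325 19.73573039233755
```

Run:
```python
from ins import *
st=robot.line_to(tcp(p[:3]+.030*N,-N),velocity=.02,f_stop=35)
f=np.array(robot.current_contact_force()); print(st,h(),np.round([f@X,f@Y,f@N],1), robot.current_finger_gap()*85)
grab('top','t6.png');grab('side','s6.png')
t=cv2.imread('pics/t6.png')[170:250,270:370];s=cv2.imread('pics/s6.png')[200:280,310:410]
cv2.imwrite('pics/c6.png',cv2.resize(cv2.hconcat([t,s]),(800,320),interpolation=2))
```

```text
True [ 0.1 -0.3 37.4] [ 0.1  1.5 13.2] 19.79899850371071
```

View pics/c6.png

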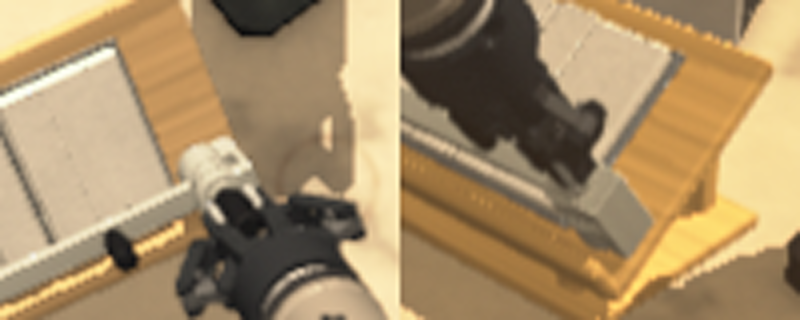

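Run:
```python
from ins import *
fingers.gripper_to(.45); robot.line_to(tcp(p[:3]+.15*N,-N),velocity=.15); robot.move_to([.40,-.12,.32],OI)
print(robot.current_time_s())
grab('top','t7.png');grab('side','s7.png')
t=cv2.imread('pics/t7.png')[190:250,280:360];s=cv2.imread('pics/s7.png')[215:275,320:400]
cv2.imwrite('pics/c7.png',cv2.resize(cv2.hconcat([t,s]),(800,300),interpolation=2))
for d in (0,.004,.008):
  M=p[:3]+d*N; print(d,'head',[proj(c,M+.056*N).round(1) for c in('top','side')],'collar',[proj(c,M+.0025*N).round(1) for c in('top','side')])
```

```text
19.625
0 head [array([331.1, 226.4]), array([344.5, 233.1])] collar [array([325.5, 218.8]), array([353.2, 244.1])]
0.004 head [array([331.5, 227. ]), array([343.8, 232.2])] collar [array([325.9, 219.3]), array([352.6, 243.3])]
0.008 head [array([331.9, 227.6]), array([343.1, 231.3])] collar [array([326.3, 219.9]), array([352. , 242.5])]
```

View pics/c7.png

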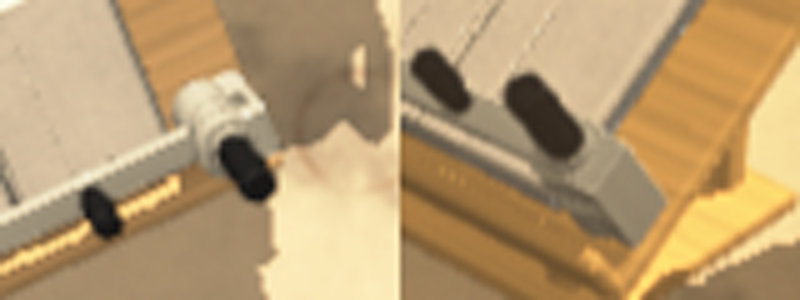

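The pin stands in the bracket along the hole axis. Its head, at top (331.6,226) and side (343.6,233), matches the seated prediction to within a few mm. I'll press it axially with closed fingers to make sure it is seated.

Run:
```python
from ins import *
fingers.gripper_to(0,60)
robot.move_to(p[:3]+.11*N,OI)
for f in(15,30):
    st=robot.line_to(p[:3]+.062*N,velocity=.03,f_stop=f)
    v=(np.array(robot.current_tool_pos())-p[:3])@N; F=np.array(robot.current_contact_force())@N
    print(st,'head height mm',round(1e3*(v-robot.tip_reach),1),round(F,1),'held-estimate 60.5')
robot.line_to(p[:3]+.13*N,velocity=.15); robot.move_to([.40,-.12,.32],OI)
print(robot.current_time_s())
a=cv2.imread('pics/t7.png').astype(int); b=grab('top','t8.png')[:,:,::-1].astype(int)
c=cv2.imread('pics/s7.png').astype(int); d=grab('side','s8.png')[:,:,::-1].astype(int)
print('diff',abs(a-b)[190:250,280:360].max(),abs(c-d)[215:275,320:400].max(),(abs(c-d).max(2)[215:275,320:400]>30).sum())
```

```text
True head height mm 61.2 18.7 held-estimate 60.5
True head height mm 61.2 21.8 held-estimate 60.5
23.6167
diff 61 53 2
```

The press stopped stiffly at 61 mm above the fitted mouth, where I expected 56. Either the fitted mouth is low or the pin isn't home, so I'll probe the knuckle face beside the collar with the closed fingertips.

Run:
```python
from ins import *
A=p[:3]+.026*X
robot.move_to(A+.11*N,OI)
robot.line_to(A+.034*N,velocity=.12,f_stop=10)
st=robot.line_to(A+.011*N,velocity=.02,f_stop=8)
v=np.array(robot.current_tool_pos())-p[:3]; F=np.array(robot.current_contact_force())
print(st,'face height mm',round(1e3*(v@N-robot.tip_reach),1),'x,y',np.round([v@X*1e3,v@Y*1e3],1),np.round([F@X,F@Y,F@N],1))
robot.line_to(A+.13*N,velocity=.15); robot.move_to([.40,-.12,.32],OI)
print(robot.current_time_s())
b=grab('top','t9.png'); d=grab('side','s9.png')
for c,i,(r0,r1,c0,c1) in(('top',b,(200,245,315,350)),('side',d,(215,262,338,372))):
    m=(i[r0:r1,c0:c1].max(2)<75).astype(np.uint8); n,l,s,ce=cv2.connectedComponentsWithStats(m); k=1+np.argmax(s[1:,4])
    r=cv2.minAreaRect(np.argwhere(l==k)[:,::-1].astype(np.float32)); print(c,'grip',np.round(np.array(r[0])+[c0,r0],1),np.round(r[1],1),round(r[2]),
      'pred ctr d=0,4,8:',[proj(c,p[:3]+(.0305+.03*0+.056-.0005-.0255-.0+e)*N).round(1).tolist() for e in(-.0,.004,.008)])
```

```text
True face height mm 3.7 x,y [26.7 -0.2] [1.5 0.  4.1]
27.8333
top grip [328.9 223.6] [13.6  6.9] 56 pred ctr d=0,4,8: [[331.6, 227.0], [332.0, 227.6], [332.4, 228.2]]
side grip [348.3 238.3] [18.   7.7] 51 pred ctr d=0,4,8: [[343.7, 232.1], [343.0, 231.2], [342.3, 230.4]]
```

Run:
```python
from h import *
fingers.gripper_to(.3); robot.pause(.3)
print(workorder.close_job(), robot.current_time_s())
```

```text
the job is handed in; nothing more can be done
the job is handed in; nothing more can be done
```

I swung the bar into line and threaded the pin through the knuckles and eye. By touch, its collar sits about 1.5 mm or less from the upper knuckle's face; I backed the robot clear and handed the job in at about 28 s, with no verdict shown.

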